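Clamp a hose sleeve in the ratchet bench clamp

TASK

Twist the clamp's release knob clockwise to its stop so that the ram springs all the way home, and let the knob spring back. Then stand the grey aluminium hose sleeve that is on the glass case top upright between the open jaws, and pump the lever through full strokes, down to its stop and all the way back up, until the ram is fully out and the sleeve is held firmly between pressure plate and anvil. Move the ram only with the knob and the lever, never by pushing it or its plate, and leave the tape roll and the bellows where they are.

Things in the scene. Friction and masses are not known exactly. Their poses are not given: they have to be found in the camera images.
- clamp: Grey ratchet bench clamp fixed to the surface. Origin on the surface; at yaw 0 its x points away from the robot (yaw varies), z up. In its frame (mm): ratchet housing x -40..90, y -160..-45, 85 high; anvil x -38..92, y 116..150, 78 high, face at y 116; spine behind the jaws x 58..92, 45 high. The jaws are open above and to -x; the work stands on the surface between them.
- jaw_mid (a point): Point on the surface midway between the open jaws (clamp frame x 0, y 55 mm, z 0).
- ram (a joint): Ram travel (m): 0 home, 0.068 most. Each full lever stroke advances it one 12 mm tooth; a ratchet holds it at 0.011, 0.023, 0.035, 0.047 and, fully out, 0.059; then the lever finds no tooth and strokes idle. Only the release knob lets it spring home. Starts part way out.
- lever (a joint): Pump lever angle (rad): 0 at rest, raised 0.60 rad above level; 0.70 pressed down to its stop. Springs back up by itself. A stroke counts only if it goes beyond about 0.6 and comes back below 0.05. Needs up to 15 N at the handle.
- lever_press (a point): Point on top of the lever's black handle, 125 mm from the pivot; moves with the lever. The lever points to the clamp's -x from a pivot at clamp frame x -18, y -135, z 105 mm and turns in the clamp's x-z plane. Handle 30 mm wide, 18 thick, 95 long, its end 160 mm from the pivot.
- release (a joint): Angle of the release knob (rad), clockwise seen from above: 0 at rest, 1.1 at its stop. Spring return, at most about 0.2 N m. The ram is let go beyond about 0.95.
- release_grip (a point): Centre of the release knob's grip bar, on its vertical axis, 116 mm above the surface (clamp frame x 45, y -66 mm), on the housing. Black bar 64 mm long, 13 wide, 28 high; its top is 11 mm above this point. At rest it lies along the clamp's x; the point's axes turn with the knob.
- sleeve: Light grey aluminium hose sleeve standing upright, a tube open at both ends, 72 mm high, about 75 mm across, clamp ears on its own -y side. Origin at the underside; the tube's axis lies 5.5 mm to its own +y of the origin. Bore about 52 mm, wall about 11 mm: the rim can be pinched from above. About 0.24 kg. (Not the similar pipe on the wooden side table.)
- tape_roll: Tan roll of tape lying flat, 94 mm in diameter, 48 mm high; origin at the centre of its underside. To be left alone.
- bellows_a: Black rubber bellows lying on its side, 97 mm long along its own y, 60 mm wide and high; origin below its middle. To be left alone.
- pressure_plate: Steel moving jaw at the ram's front, 76 mm along x, z 10..70 mm. Its origin is the clamp's origin moved along clamp y by the ram's travel; its face lies at y -6 mm in its own frame, so home jaws are 122 mm apart. On springs: gives up to 22 mm. Do not push it.
Mind the look-alikes: they are no part of the job. Of the things shaped like the sleeve, the grey one is meant.

How it is judged (in metres and radians):
On the way, in this order (a step that is already met when the one before it is completed fails the run):
1. the release knob is turned to its stop and the ram has run home (value of joint release above 0.95 rad and value of joint ram below 0.004 m), for 0.1 s.
2. the knob is back, the ram still home, and the sleeve stands released between the open jaws (value of joint release below 0.1 rad and value of joint ram below 0.006 m and angle between sleeve's own z axis and vertical below 0.15 rad and horizontal distance between sleeve and jaw_mid below 0.045 m and height (world z) of sleeve below 0.006 m and contact force between the fingers and sleeve below 0.2 N), for 0.2 s.
3. first full stroke down (value of joint lever above 0.6 rad), for 0.05 s.
4. lever back up, ram one tooth out (value of joint lever below 0.06 rad and value of joint ram above 0.008 m), for 0.05 s.
5. two more strokes: lever back up, ram three teeth out (value of joint lever below 0.06 rad and value of joint ram above 0.032 m), for 0.05 s.
At the end, for the whole second after the job is handed in: Ram beyond 0.056 m, lever up, knob at rest; the sleeve stands upright (0.15 rad) on the surface within 35 mm of the jaws' middle line, pressed by over 2 N between pressure plate and anvil; tape roll and bellows within 30 mm of their starts (value of joint ram above 0.056 m and value of joint lever below 0.06 rad and value of joint release below 0.1 rad and contact force between sleeve and pressure_plate above 2 N and angle between sleeve's own z axis and vertical below 0.15 rad and height (world z) of sleeve below 0.008 m and x of sleeve in the frame of clamp between -0.035 and 0.035 m and y of sleeve in the frame of clamp between 0.03 and 0.11 m and linear speed of sleeve below 0.02 m/s and distance of each of tape_roll, bellows_a from where it was at the start of the episode below 0.03 m); the robot touches nothing.
It fails at once if the robot pushes the ram's pressure plate directly (contact force between any of the fingers, the arm and pressure_plate above 4 N).
It fails at once if the tape roll or the bellows is displaced (distance of any of tape_roll, bellows_a from where it was at the start of the episode above 0.03 m).
It also fails if it takes over 70 s, if anything falls off the work surface, if the arm or the gripper's body presses on something with over 40 N, if the wrist force passes 120 N, or if a joint passes its speed limit or range.

ROBOT

A 6-joint arm with a two-finger parallel gripper is mounted at the origin on a cart in front of the work surface, level with it; the furniture and walls round the work are solid. World frame = base frame: x ahead of the robot, y to its left, z up, the work surface at z = 0. Lengths are in m, angles in degrees, forces in N, time in s.
With the tool pointing down it reaches from about 0.4 to 0.825 m from the base axis. Payload 7 kg.
Tool frame: the origin (TCP) lies on the centre line of the jaws, within the pads' length; the fingertips stand 22 mm ahead of it and the grasp point (between the pads) lies 3 mm ahead of it (ctrl.finger_overhang is the distance from the TCP to the fingertips, in m); z points along the fingers, y is the line along which they close (so a half turn about z gives the same grasp; the last joint's range is limited). The gripper opens to 88 mm and grips with 3 to 60 N. Pads are 19 mm wide; open, the fingers measure 130 mm over their backs; the gripper's body (78 mm by 193 mm) begins 47 mm behind the grasp point.
Start: joints at [80.564, 20.546, 0.682, 0, -70.136, -16.507], TCP at [0.295, 0.607, 0.249] pointing down, gripper open.
Joint ranges: [-176.03, 176.03], [-82.01, 121.73], [-58.28, 71.71], [-173.87, 95.51], [-174.79, -0.11], [-173.66, 173.66]. Speed limits (degrees/s): [136.94, 136.94, 172.46, 180, 180, 180].

INTERFACE

Orientations are given as [roll, pitch, yaw] about the fixed x, y, z axes, in that order (R = Rz(yaw) Ry(pitch) Rx(roll)).
In Python, from plant import ctrl gives the robot as it stands. The module is installed in compiled form; this text tells all that it offers.
- The arm moves only by the shell command python3 -m creep 'ROWS'. ROWS is JSON, a list of rows, each an object with "grip": the closure, from 0 (fully open) to 1 (shut); "delta_pos": the shift along the tool's x, y, z scaled (see below), a list of three; "rotation": the turn, a rotation vector about the tool's x, y, z scaled (see below), a list of three. A call has 1 to 5 rows; each row is the pose to reach, as a shift and turn from the pose commanded when the call began, along the tool's axes at that moment; what a row does not reach only later rows make up. The controller multiplies each number of a shift by 10 cm and each number of a turn by pi/2 rad. A row lasts 1/10 s, in which the tool goes at most 50 mm and 8.59 degrees, less where a joint would pass 70% of its speed; a pose out of reach is approached as far as the arm can. A call with a number of a shift or a turn outside -1 to 1 is refused whole. A call with a gripper value outside its range is refused whole. The fingers move at their own pace and stop on an object; the grip force is fixed at half the most. Time passes only in rows, so rows that repeat a pose let the fingers close. It gives the time, the measured TCP pose, the force, the opening and the grip force at its end, in the units of the state.
- ctrl.get_obs(): the state, without advancing time (a new reading comes with each control period).
- ctrl.snapshot(name): name is "side" or "top" or "wrist"; returns a dict with "color" (400x640x3 uint8, red, green, blue), "intrinsics" (3x3 intrinsics, pixels), "R" (3x3) and "t" (3): a world point X has camera coordinates R X + t. Camera axes: x right, y down, z forward; pixel columns grow to the right and rows downward; lengths in m; the calibration is good to about 2 mm. The wrist camera is an equidistant fisheye: a pixel r from the principal point sees the ray r / f radians off the axis. A picture is of the moment at which its call begins. There is no depth.
- ctrl.close_job(): hands the job in; it is judged then, once.
The state is a dict: "clock": time; "joint_pos": joint angles; "qvel": joint speeds; "tau": joint torques, N m; "tool_pos": TCP position; "orientation": TCP orientation; "force": force on the tool from outside, world axes, zero at the start; "moment": the same for the moment, N m; "opening": finger opening in m; "gripper_force": force on a finger pad.
Only numpy, scipy, OpenCV 4.12 (cv2) and the standard library are available. Lean on these libraries where they do the work, as an engineer would, in place of code of your own. Each camera call takes 0.05 s, during which the arm holds its last target. There are 200 camera calls.

## Working session

There is one attempt and no reset: what is moved stays moved. The work goes in short steps, Python scripts to look and compute and a shell command to move; the robot and the scene stay as the last step left them, time stands still between calls to the robot, and variables do not carry over. Pictures are saved under pics/ and viewed, at most 10 in all, crops included, and the job is handed in when it is done.

```bash
mkdir -p pics; cat > h.py <<'E'
import numpy as np, cv2
from plant import ctrl
from scipy.spatial.transform import Rotation as Ro
def snap(n,f):
    s=ctrl.snapshot(n); cv2.imwrite(f'pics/{f}.png',s['color'][:,:,::-1]); np.savez(f'pics/{f}.npz',**{k:s[k] for k in('intrinsics','R','t')}); return s
def ray(f,u,v,z):
    d=np.load(f'pics/{f}.npz');K,R,t=d['intrinsics'],d['R'],d['t']
    r=R.T@np.linalg.inv(K)@[u,v,1];c=-R.T@t
    return c+r*(z-c[2])/r[2]
def proj(f,X):
    d=np.load(f'pics/{f}.npz');p=d['intrinsics']@(d['R']@np.array(X,float)+d['t']);return p[:2]/p[2]
E
python3 - <<'E'
from h import *
for n in('side','top'):
    s=snap(n,n+'0');print(n,s['intrinsics'].tolist(),(-s['R'].T@s['t']).round(3),s['R'][2].round(2))
print(ctrl.get_obs(),ctrl.finger_overhang)
E
```

```text
side [[516.1935050354973, 0.0, 320.77855525577763], [0.0, 516.1935050354973, 199.8265749315386], [0.0, 0.0, 1.0]] [1.179 0.289 0.908] [-0.63 -0.17 -0.76]
top [[504.08125139721056, 0.0, 319.4439470954258], [0.0, 504.08125139721056, 206.79409706444807], [0.0, 0.0, 1.0]] [0.384 0.105 1.246] [ 0.16 -0.01 -0.99]
{'clock': 0.1, 'joint_pos': array([ 8.05638999e+01,  2.05848185e+01,  6.38203191e-01, -1.61350828e-02,
       -7.01363876e+01, -1.65054773e+01]), 'qvel': array([-0.08321491, -0.07501162,  0.0359551 ,  0.04567465,  0.00290535,
       -0.03281105]), 'tau': array([-2.13474130e-03, -5.84162092e+01,  2.93751240e+01,  7.01535031e+00,
        1.01768947e-02, -5.56643772e-05]), 'tool_pos': array([0.29514866, 0.60659242, 0.24774353]), 'orientation': array([ 1.79916108e+02, -9.03975325e-03, -2.59470642e+01]), 'force': array([0.02672221, 0.46912919, 0.00753249]), 'moment': array([-0.05995031,  0.03740397,  0.00199125]), 'gripper_force': 0.0, 'opening': 0.08783046200964224} 0.022
```

View pics/top0.png

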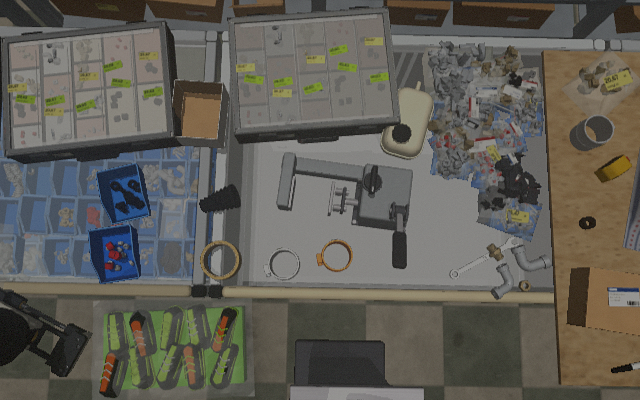

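View pics/side0.png

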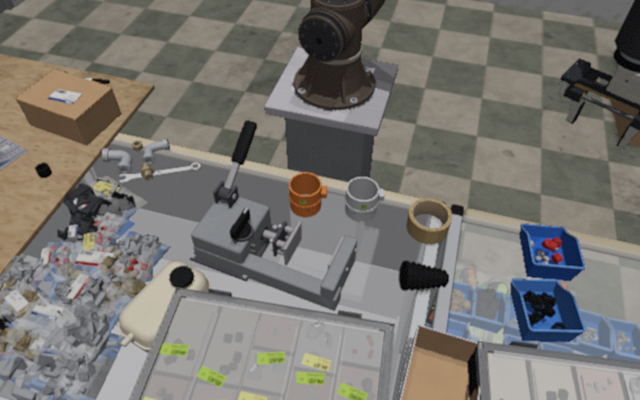

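The top view has +x up and +y to the left. It shows the sleeve at (285,264), tape roll at (221,260), knob at (372,178), lever handle at (400,250) and anvil at (287,180). I'll enlarge both views.

```bash
python3 - <<'E'
import cv2
a=cv2.imread('pics/top0.png')[145:285,195:420];cv2.imwrite('pics/topc.png',cv2.resize(a,None,fx=3.5,fy=3.5,interpolation=cv2.INTER_CUBIC))
a=cv2.imread('pics/side0.png')[115:305,185:455];cv2.imwrite('pics/sidec.png',cv2.resize(a,None,fx=2.9,fy=2.9,interpolation=cv2.INTER_CUBIC))
E
```

```text
(no output)
```

View pics/topc.png

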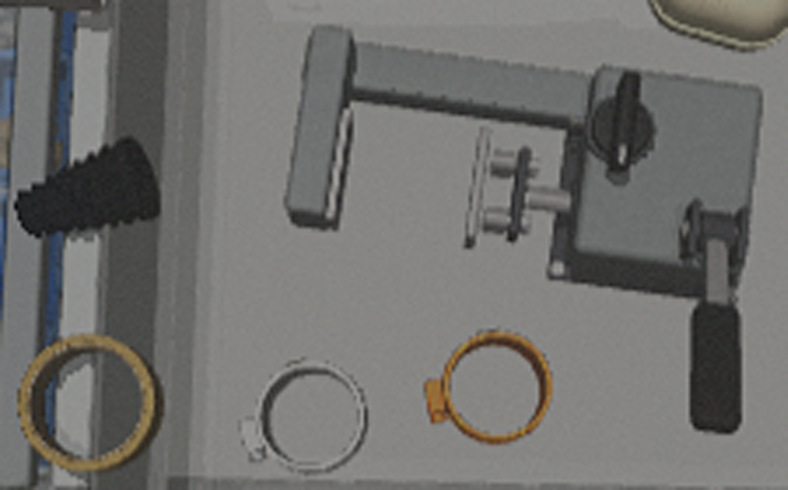

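View pics/sidec.png

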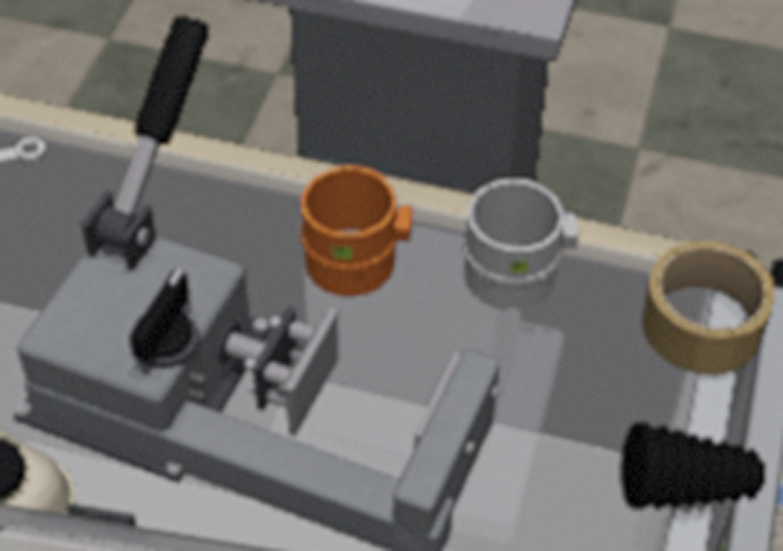

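The crops show the sleeve rim centred at crop (314,416), with its ears towards (253,440). The clamp yaw is about -8°. Next I'll fit the clamp and sleeve poses from both views.

```bash
cat > fit.py <<'E'
from h import *
from scipy.optimize import least_squares
T=lambda x,y:(195+x/3.5,145+y/3.5)
S=lambda x,y:(185+x/2.9,115+y/2.9)
pts=[('top0',T(287,210),(-38,150,78)),('top0',T(313,27),(92,150,78)),('top0',T(352,32),(92,116,78)),('top0',T(325,218),(-38,116,78)),
('top0',T(600,66),(90,-45,85)),('top0',T(762,87),(90,-160,85)),('top0',T(577,255),(-40,-45,85)),
('side0',S(245,270),(-40,-45,85)),('side0',S(22,348),(90,-160,85)),('side0',S(462,350),(-38,116,78)),('side0',S(497,363),(-38,150,78)),('side0',S(398,490),(92,116,78))]
def W(p,q):
    c,s=np.cos(p[2]),np.sin(p[2]);q=np.array(q)/1000
    return np.array([p[0]+c*q[0]-s*q[1],p[1]+s*q[0]+c*q[1],q[2]])
f=lambda p:np.concatenate([proj(n,W(p,q))-uv for n,uv,q in pts])
r=least_squares(f,[.5,0,-.15],loss='soft_l1');p=r.x
if __name__=='__main__':
    print(p,np.degrees(p[2]));print(f(p).reshape(-1,2).round(1).tolist())
    for n,q in dict(knob=(45,-66,116),jaw=(0,55,0),lever=(-18-125*np.cos(.6)-5,-135,105+125*np.sin(.6)+8),pivot=(-18,-135,105)).items():
        w=W(p,q);print(n,w.round(4),'top',((proj('top0',w)-[195,145])*3.5).round(),'side',((proj('side0',w)-[185,115])*2.9).round(),np.hypot(*w[:2]).round(3))
    print('sleeve top',ray('top0',*T(314,416),.072),'side',ray('side0',*S(516,224),.072))
    print('ear',ray('top0',*T(253,438),.055))
    print('rimR',ray('top0',*T(367,416),.072),ray('top0',*T(262,416),.072))
E
python3 fit.py
```

```text
[ 0.59040492  0.04681493 -0.11727551] -6.719391909824993
[[-2.1, 0.2], [-1.5, -0.8], [1.5, -0.3], [1.4, -0.1], [-2.2, -0.9], [-0.2, -0.4], [-2.4, -1.0], [1.2, -2.8], [-3.3, -0.9], [-1.7, -3.3], [2.2, -2.4], [-4.9, 0.1]]
knob [ 0.6274 -0.024   0.116 ] top [620. 122.] side [161. 312.] 0.628
jaw [0.5968 0.1014 0.    ] top [427. 194.] side [355. 417.] 0.605
lever [ 0.4493 -0.0725  0.1836] top [713. 390.] side [180.  50.] 0.455
pivot [ 0.5567 -0.0852  0.105 ] top [712. 233.] side [119. 227.] 0.563
sleeve top [0.43423828 0.1735612  0.072     ] side [0.44454675 0.18071714 0.072     ]
ear [0.41958073 0.21493205 0.055     ]
rimR [0.43488263 0.13853044 0.072     ] [0.43360649 0.20790925 0.072     ]
```

```bash

python3 -m creep '[{"grip":0,"delta_pos":[0,0,-0.4],"rotation":[0,0,-0.21]},{"grip":0,"delta_pos":[0,0,-0.4],"rotation":[0,0,-0.21]},{"grip":0,"delta_pos":[0,0,-0.4],"rotation":[0,0,-0.21]}]'
python3 -m creep '[{"grip":0,"delta_pos":[0.3,0.5,-0.1],"rotation":[0,0,0]},{"grip":0,"delta_pos":[0.6,1,-0.1],"rotation":[0,0,0]},{"grip":0,"delta_pos":[0.6,1,-0.1],"rotation":[0,0,0]}]'
python3 -m creep '[{"grip":0,"delta_pos":[0.3,0.5,-0.1],"rotation":[0,0,0]},{"grip":0,"delta_pos":[0.6,1,-0.1],"rotation":[0,0,0]},{"grip":0,"delta_pos":[0.6,1,-0.1],"rotation":[0,0,0]}]'
python3 -m creep '[{"grip":0,"delta_pos":[0.3,0.5,-0.1],"rotation":[0,0,0]},{"grip":0,"delta_pos":[0.6,1,-0.1],"rotation":[0,0,0]},{"grip":0,"delta_pos":[0.6,1,-0.1],"rotation":[0,0,0]}]'
python3 -m creep '[{"grip":0,"delta_pos":[0.3,0.5,-0.1],"rotation":[0,0,0]},{"grip":0,"delta_pos":[0.6,1,-0.1],"rotation":[0,0,0]},{"grip":0,"delta_pos":[0.6,1,-0.1],"rotation":[0,0,0]}]'
python3 -m creep '[{"grip":0,"delta_pos":[0.3,0.5,-0.1],"rotation":[0,0,0]},{"grip":0,"delta_pos":[0.6,1,-0.1],"rotation":[0,0,0]},{"grip":0,"delta_pos":[0.6,1,-0.1],"rotation":[0,0,0]},{"grip":0,"delta_pos":[0.6,1,-0.1],"rotation":[0,0,0]}]'
python3 - <<'E'
from h import *
s=snap('wrist','w1');print(s['intrinsics'].tolist(),-s['R'].T@s['t'],s['R'].round(3).tolist());o=ctrl.get_obs();print(o['joint_pos'].round(1))
cv2.imwrite('pics/w1b.png',cv2.resize(s['color'][:,:,::-1],(800,500),interpolation=cv2.INTER_CUBIC))
E
```

```text
clock: 0.4
tool_pos: [0.2953, 0.6072, 0.2893]
orientation: [-179.9, 0.0, -6.9]
force: [-0.0, 0.4, -0.7]
opening: 0.0876
gripper_force: 0.0
clock: 0.7
tool_pos: [0.3433, 0.4967, 0.2981]
orientation: [179.9, 0.0, -7.3]
force: [0.8, -0.4, 0.7]
opening: 0.088
gripper_force: 0.0
clock: 1.0
tool_pos: [0.3905, 0.3903, 0.3083]
orientation: [179.9, 0.0, -7.3]
force: [-0.0, 0.1, 0.3]
opening: 0.0876
gripper_force: 0.0
clock: 1.3
tool_pos: [0.4377, 0.2841, 0.3183]
orientation: [180.0, 0.0, -7.3]
force: [-0.6, 1.6, 1.1]
opening: 0.0877
gripper_force: 0.0
clock: 1.6
tool_pos: [0.4851, 0.1777, 0.3281]
orientation: [180.0, 0.0, -7.3]
force: [-1.1, 1.4, 1.1]
opening: 0.0875
gripper_force: 0.0
clock: 2.0
tool_pos: [0.5322, 0.0719, 0.3374]
orientation: [179.9, 0.1, -7.4]
force: [0.4, 0.5, 0.0]
opening: 0.0878
gripper_force: 0.0
[[309.70691628693146, 0.0, 322.5494185486161], [0.0, 309.70691628693146, 198.21720435305812], [0.0, 0.0, 1.0]] [0.60395801 0.06249405 0.47314621] [[-0.128, -0.992, 0.001], [-0.953, 0.124, 0.275], [-0.273, 0.034, -0.961]]
[ 28.7   4.8  -8.2  -0.  -77.1  54. ]
```

View pics/w1b.png

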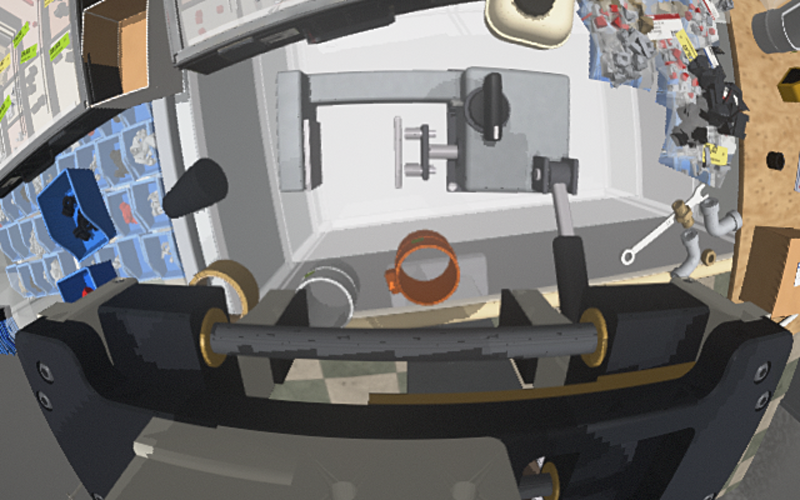

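The wrist view shows the anvil top at x 278..305, y 71..192 and the housing edge at x 463. The knob bar runs (492,74) to (494,140), and the plate is clear. I'll refit with these points.

```bash
cat >> h.py <<'E'
def fproj(f,X):
    d=np.load(f'pics/{f}.npz');K=d['intrinsics'];c=d['R']@np.array(X,float)+d['t'];r=np.hypot(c[0],c[1]);th=np.arctan2(r,c[2])
    return K[:2,2]+K[0,0]*th*c[:2]/r
def fray(f,u,v,z):
    d=np.load(f'pics/{f}.npz');K,R,t=d['intrinsics'],d['R'],d['t'];p=np.array([u,v])-K[:2,2];r=np.hypot(*p);th=r/K[0,0]
    w=R.T@np.r_[np.sin(th)*p/r,np.cos(th)];c=-R.T@t
    return c+w*(z-c[2])/w[2]
E
python3 - <<'E'
from h import *
import fit
from fit import W,T,pts,least_squares
V=lambda x,y:(x/1.25,y/1.25)
wp=[(V(278,71),(92,150,78)),(V(303,71),(92,116,78)),(V(305,190),(-38,116,78)),(V(278,192),(-38,150,78)),(V(465,67),(90,-45,85)),(V(463,190),(-40,-45,85)),(V(493,107),(45,-66,127))]
fw=lambda p:np.concatenate([fproj('w1',W(p,q))-uv for uv,q in wp])
ft=lambda p:np.concatenate([proj(n,W(p,q))-uv for n,uv,q in pts if n=='top0'])
fs=lambda p:np.concatenate([proj(n,W(p,q))-uv for n,uv,q in pts if n!='top0'])
for name,f in dict(w=fw,t=ft,s=fs,wt=lambda p:np.r_[fw(p),ft(p)]).items():
    r=least_squares(f,fit.p,loss='soft_l1').x;print(name,r,np.degrees(r[2]),'knob',W(r,(45,-66,116)),f(r).reshape(-1,2).round(1).tolist())
print('bar ends',fray('w1',*V(492,75),.127),fray('w1',*V(494,139),.127))
E
```

```text
w [ 0.58863412  0.04851546 -0.12641036] -7.242779977009239 knob [ 0.62495417 -0.02263125  0.116     ] [[-3.6, -0.2], [1.3, -2.5], [1.8, 1.1], [-1.0, 0.2], [-0.9, -1.0], [-0.2, 2.4], [1.0, -0.0]]
t [ 0.58930201  0.04417021 -0.11866676] -6.799104243760911 knob [ 0.62617191 -0.02669311  0.116     ] [[-1.0, 0.6], [-0.3, -0.4], [2.7, 0.1], [2.5, 0.3], [-1.0, -0.4], [0.9, 0.2], [-1.3, -0.5]]
s [ 0.59383467  0.05133963 -0.11768055] -6.742598858254407 knob [ 0.63077444 -0.0194873   0.116     ] [[2.8, -1.1], [-2.0, 0.9], [0.1, -1.4], [4.0, -0.5], [-3.1, 2.3]]
wt [ 0.58878925  0.04778469 -0.12490635] -7.15660656846482 knob [ 0.62521627 -0.02330731  0.116     ] [[-3.2, -0.3], [1.8, -2.6], [2.3, 1.0], [-0.5, 0.2], [-0.4, -1.3], [0.4, 2.2], [1.5, -0.3], [-2.6, 0.4], [-1.5, -0.6], [1.4, 0.0], [0.9, 0.2], [-2.3, -0.1], [-0.4, 0.8], [-3.0, -0.2]]
bar ends [ 0.65444856 -0.02431153  0.127     ] [ 0.59591014 -0.0190838   0.127     ]
```

```bash

python3 -m creep '[{"grip":0,"delta_pos":[0.5,0.4,0],"rotation":[0,0,0]},{"grip":0,"delta_pos":[1,0.8,0],"rotation":[0,0,0]},{"grip":0,"delta_pos":[1,0.8,0.3],"rotation":[0,0,0]},{"grip":0,"delta_pos":[1,0.8,0.7],"rotation":[0,0,0]},{"grip":0,"delta_pos":[1,0.8,0.7],"rotation":[0,0,0]}]'
python3 - <<'E'
from h import *
s=snap('wrist','w2');o=ctrl.get_obs();print(o['tool_pos'])
print('pred bar ends px', [ (fproj('w2',X)).round(1).tolist() for X in [(.6573,-.0265,.127),(.5937,-.0185,.127)]])
cv2.imwrite('pics/w2b.png',cv2.resize(s['color'][0:280,170:490,::-1],(640,560),interpolation=cv2.INTER_CUBIC))
E
```

```text
clock: 2.55
tool_pos: [0.6182, -0.0174, 0.2618]
orientation: [179.9, 0.6, -7.2]
force: [-1.5, 0.2, -1.2]
opening: 0.0878
gripper_force: 0.0
[ 0.61962293 -0.01720284  0.26571071]
pred bar ends px [[326.7, 147.4], [326.5, 216.6]]
```

View pics/w2b.png

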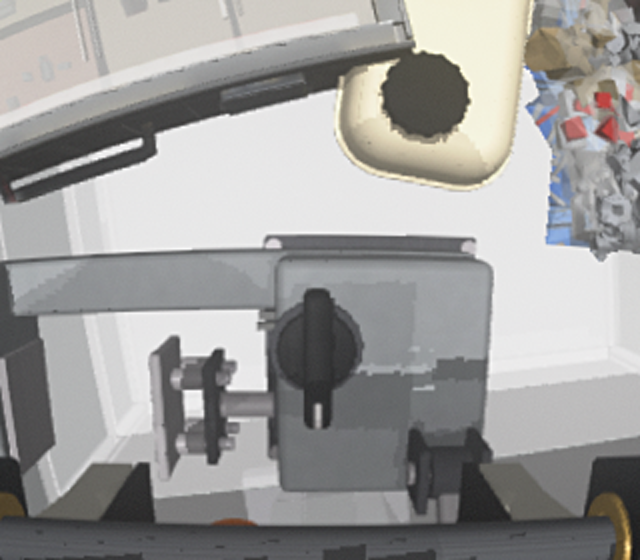

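The bar sits at crop (318,290–428), about 2 mm from the prediction. I'll correct for that, descend and grip.

```bash

python3 -m creep '[{"grip":0,"delta_pos":[0.06,0.03,0.4],"rotation":[0,0,0]},{"grip":0,"delta_pos":[0.06,0.03,0.8],"rotation":[0,0,0]},{"grip":0,"delta_pos":[0.06,0.03,0.8],"rotation":[0,0,0]},{"grip":0,"delta_pos":[0.06,0.03,0.8],"rotation":[0,0,0]},{"grip":0,"delta_pos":[0.06,0.03,0.8],"rotation":[0,0,0]}]'
```

```text
clock: 3.1
tool_pos: [0.6285, -0.0206, 0.1923]
orientation: [-180.0, -0.3, -7.0]
force: [0.2, -1.1, 0.1]
opening: 0.0871
gripper_force: 0.0
```

```bash

python3 -m creep '[{"grip":0,"delta_pos":[-0.01,0.04,0.3],"rotation":[0,0,0]},{"grip":0,"delta_pos":[-0.01,0.04,0.55],"rotation":[0,0,0]},{"grip":0,"delta_pos":[-0.01,0.04,0.66],"rotation":[0,0,0]},{"grip":0,"delta_pos":[-0.01,0.04,0.66],"rotation":[0,0,0]},{"grip":0,"delta_pos":[-0.01,0.04,0.66],"rotation":[0,0,0]}]'
python3 -m creep '[{"grip":1,"delta_pos":[0,0,0],"rotation":[0,0,0]},{"grip":1,"delta_pos":[0,0,0],"rotation":[0,0,0]},{"grip":1,"delta_pos":[0,0,0],"rotation":[0,0,0]},{"grip":1,"delta_pos":[0,0,0],"rotation":[0,0,0]},{"grip":1,"delta_pos":[0,0,0],"rotation":[0,0,0]}]'
python3 -m creep '[{"grip":1,"delta_pos":[0,0,0],"rotation":[0,0,0]},{"grip":1,"delta_pos":[0,0,0],"rotation":[0,0,0]},{"grip":1,"delta_pos":[0,0,0],"rotation":[0,0,0]},{"grip":1,"delta_pos":[0,0,0],"rotation":[0,0,0]},{"grip":1,"delta_pos":[0,0,0],"rotation":[0,0,0]}]'
```

```text
clock: 3.6
tool_pos: [0.6265, -0.025, 0.1245]
orientation: [-180.0, -0.1, -7.0]
force: [0.4, -0.3, 0.3]
opening: 0.0877
gripper_force: 0.0
clock: 4.1
tool_pos: [0.6253, -0.0253, 0.1227]
orientation: [-180.0, -0.0, -7.0]
force: [-0.2, -0.4, 0.1]
opening: 0.0533
gripper_force: 0.0
clock: 4.6
tool_pos: [0.6255, -0.0245, 0.1226]
orientation: [-179.9, -0.0, -7.1]
force: [-3.4, 21.2, 2.7]
opening: 0.0132
gripper_force: 10.1
```

```bash

python3 -m creep '[{"grip":1,"delta_pos":[0,-0.015,0],"rotation":[0,0,0]},{"grip":1,"delta_pos":[0,-0.015,0],"rotation":[0,0,0]},{"grip":1,"delta_pos":[0,-0.015,0],"rotation":[0,0,0]}]'
python3 -m creep '[{"grip":1,"delta_pos":[0,0,0],"rotation":[0,0,0.08]},{"grip":1,"delta_pos":[0,0,0],"rotation":[0,0,0.16]},{"grip":1,"delta_pos":[0,0,0],"rotation":[0,0,0.24]},{"grip":1,"delta_pos":[0,0,0],"rotation":[0,0,0.32]},{"grip":1,"delta_pos":[0,0,0],"rotation":[0,0,0.4]}]'
```

```text
clock: 4.9
tool_pos: [0.6254, -0.0239, 0.1226]
orientation: [180.0, 0.0, -7.0]
force: [0.6, -0.8, -0.5]
opening: 0.0127
gripper_force: 30.0
clock: 5.4
tool_pos: [0.626, -0.0228, 0.1226]
orientation: [-179.9, -0.0, -43.3]
force: [2.0, 4.1, -1.9]
opening: 0.0129
gripper_force: 30.0
```

```bash

python3 -m creep '[{"grip":1,"delta_pos":[0,0,0],"rotation":[0,0,0.08]},{"grip":1,"delta_pos":[0,0,0],"rotation":[0,0,0.16]},{"grip":1,"delta_pos":[0,0,0],"rotation":[0,0,0.24]},{"grip":1,"delta_pos":[0,0,0],"rotation":[0,0,0.31]},{"grip":1,"delta_pos":[0,0,0],"rotation":[0,0,0.31]}]'
python3 -m creep '[{"grip":1,"delta_pos":[0,0,0],"rotation":[0,0,0]},{"grip":1,"delta_pos":[0,0,0],"rotation":[0,0,0]},{"grip":1,"delta_pos":[0,0,0],"rotation":[0,0,0]},{"grip":1,"delta_pos":[0,0,0],"rotation":[0,0,0]},{"grip":1,"delta_pos":[0,0,0],"rotation":[0,0,0]}]'
python3 - <<'E'
from h import *
print(ctrl.get_obs()['moment'])
s=snap('top','t2');cv2.imwrite('pics/t2c.png',cv2.resize(s['color'][145:285,195:420,::-1],(788,490),interpolation=cv2.INTER_CUBIC))
E
```

```text
clock: 5.9
tool_pos: [0.6269, -0.0222, 0.1226]
orientation: [-179.8, 0.0, -71.1]
force: [4.1, 6.7, -2.7]
opening: 0.0129
gripper_force: 30.2
clock: 6.4
tool_pos: [0.6269, -0.0222, 0.1226]
orientation: [-179.8, 0.0, -70.9]
force: [4.3, 5.8, -3.9]
opening: 0.0128
gripper_force: 30.1
[ 2.21076213 -1.28496164  0.39728211]
```

View pics/t2c.png

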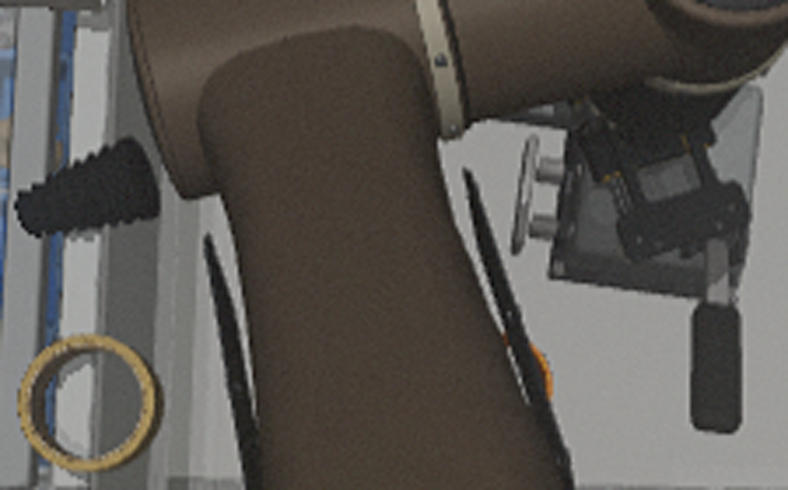

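The knob is at about 64°, its stop, and the plate has moved back from crop x 480 to 527. I'll turn the knob back and release it.

```bash

python3 -m creep '[{"grip":1,"delta_pos":[0,0,0],"rotation":[0,0,-0.09]},{"grip":1,"delta_pos":[0,0,0],"rotation":[0,0,-0.18]},{"grip":1,"delta_pos":[0,0,0],"rotation":[0,0,-0.27]},{"grip":1,"delta_pos":[0,0,0],"rotation":[0,0,-0.36]},{"grip":1,"delta_pos":[0,0,0],"rotation":[0,0,-0.45]}]'
python3 -m creep '[{"grip":1,"delta_pos":[0,0,0],"rotation":[0,0,-0.09]},{"grip":1,"delta_pos":[0,0,0],"rotation":[0,0,-0.18]},{"grip":1,"delta_pos":[0,0,0],"rotation":[0,0,-0.26]},{"grip":1,"delta_pos":[0,0,0],"rotation":[0,0,-0.26]},{"grip":1,"delta_pos":[0,0,0],"rotation":[0,0,-0.26]}]'
python3 -m creep '[{"grip":0.4,"delta_pos":[0,0,0],"rotation":[0,0,0]},{"grip":0.4,"delta_pos":[0,0,0],"rotation":[0,0,0]},{"grip":0.4,"delta_pos":[0,0,0],"rotation":[0,0,0]},{"grip":0.4,"delta_pos":[0,0,-0.2],"rotation":[0,0,0]},{"grip":0.4,"delta_pos":[0,0,-0.6],"rotation":[0,0,0]}]'
python3 -m creep '[{"grip":0.4,"delta_pos":[0,0,-0.3],"rotation":[0,0,0]},{"grip":0.4,"delta_pos":[0,0,-0.6],"rotation":[0,0,0]},{"grip":0.4,"delta_pos":[0,0,-0.6],"rotation":[0,0,0]}]'
python3 - <<'E'
from h import *
import fit
p=[.5888,.0478,-.125]
for y in(-6,5,17,29):print(y,((proj('t2',fit.W(p,(0,y,70)))-[195,145])*3.5).round())
o=ctrl.get_obs();print(o['joint_pos'].round(1))
E
```

```text
clock: 6.95
tool_pos: [0.6257, -0.0231, 0.1226]
orientation: [-179.9, -0.0, -30.1]
force: [-0.3, 1.7, -0.4]
opening: 0.0128
gripper_force: 30.0
clock: 7.45
tool_pos: [0.6254, -0.0239, 0.1225]
orientation: [180.0, 0.0, -7.3]
force: [0.1, -1.4, -0.5]
opening: 0.0126
gripper_force: 30.0
clock: 7.95
tool_pos: [0.6234, -0.0239, 0.1799]
orientation: [179.9, 0.4, -7.1]
force: [1.3, -0.1, 0.1]
opening: 0.0471
gripper_force: 0.0
clock: 8.25
tool_pos: [0.6277, -0.0236, 0.2477]
orientation: [-179.9, -0.4, -7.0]
force: [1.3, 0.0, 0.1]
opening: 0.0524
gripper_force: 0.0
-6 [515. 191.]
5 [499. 189.]
17 [482. 186.]
29 [464. 184.]
[ 15.7  15.9  -6.1   0.1 -67.5  67.3]
```

```bash

python3 -m creep '[{"grip":0,"delta_pos":[-0.45,-0.4,0],"rotation":[0,0,0]},{"grip":0,"delta_pos":[-0.94,-0.79,0],"rotation":[0,0,0]},{"grip":0,"delta_pos":[-0.94,-0.79,0],"rotation":[0,0,0]}]'
python3 -m creep '[{"grip":0,"delta_pos":[-0.45,-0.4,0],"rotation":[0,0,0]},{"grip":0,"delta_pos":[-0.94,-0.79,0],"rotation":[0,0,0]},{"grip":0,"delta_pos":[-0.94,-0.79,0],"rotation":[0,0,0]}]'
python3 -m creep '[{"grip":0,"delta_pos":[-0.3,-0.3,0],"rotation":[0,0,0.09]},{"grip":0,"delta_pos":[-0.6,-0.6,0],"rotation":[0,0,0.18]},{"grip":0,"delta_pos":[-0.94,-0.79,0],"rotation":[0,0,0.27]},{"grip":0,"delta_pos":[-0.94,-0.79,0],"rotation":[0,0,0.36]},{"grip":0,"delta_pos":[-0.94,-0.79,0],"rotation":[0,0,0.45]}]'
python3 -m creep '[{"grip":0,"delta_pos":[0,0,0],"rotation":[0,0,0]},{"grip":0,"delta_pos":[0,0,0],"rotation":[0,0,0]}]'
python3 - <<'E'
from h import *
s=snap('wrist','w3');o=ctrl.get_obs();print(o['tool_pos'],o['joint_pos'].round(1))
print(fproj('w3',(.4345,.1755,.072)))
cv2.imwrite('pics/w3b.png',cv2.resize(s['color'][20:320,120:520,::-1],(800,600),interpolation=cv2.INTER_CUBIC))
E
```

```text
clock: 8.55
tool_pos: [0.5394, 0.0676, 0.2422]
orientation: [-180.0, 0.0, -7.0]
force: [1.1, 0.7, 0.2]
opening: 0.0711
gripper_force: 0.0
clock: 8.85
tool_pos: [0.4559, 0.1576, 0.2424]
orientation: [-180.0, 0.0, -7.0]
force: [0.7, -0.0, -0.4]
opening: 0.0871
gripper_force: 0.0
clock: 9.35
tool_pos: [0.3733, 0.247, 0.2425]
orientation: [-180.0, 0.0, -46.7]
force: [0.7, -0.0, 0.7]
opening: 0.0875
gripper_force: 0.0
clock: 9.55
tool_pos: [0.3746, 0.2459, 0.2424]
orientation: [180.0, 0.0, -46.2]
force: [-0.1, -0.2, 0.1]
opening: 0.0876
gripper_force: 0.0
[0.37472217 0.24582927 0.24242152] [ 58.6  -1.2 -27.   -0.  -64.2 -14.9]
[326.84306731  92.49331727]
```

View pics/w3b.png

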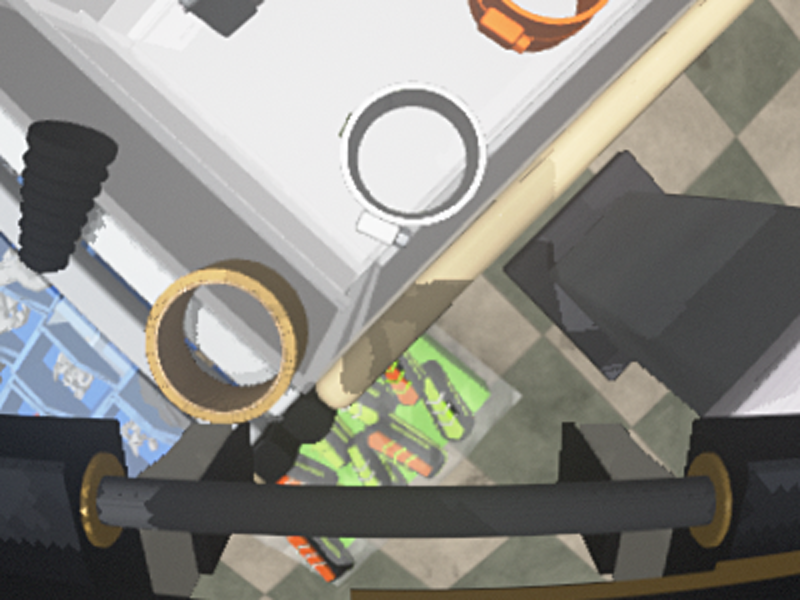

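The rim circle spans x 340..487, y 82..224, so it is centred at crop (413,153). The ears are at (380,228).

```bash
python3 - <<'E'
from h import *
V=lambda x,y:(120+x/2,20+y/2)
L=[fray('w3',*V(*q),.072) for q in [(340,153),(487,153),(413,82),(413,224)]]
c=sum(L)/4;print(c,np.linalg.norm(L[0]-L[1]),np.linalg.norm(L[2]-L[3]))
e=fray('w3',*V(381,228),.06);d=e-c;a=np.degrees(np.arctan2(d[1],d[0]));print('ear',e,a,np.hypot(*d[:2]))
i=[fray('w3',*V(*q),.072) for q in [(357,153),(471,153)]];print('inner',np.linalg.norm(i[0]-i[1]))
E
```

```text
[0.43210762 0.1782472  0.072     ] 0.07181322656606436 0.07071044267912967
ear [0.4174247 0.2171865 0.06     ] 110.66005937906553 0.04161558976349903
inner 0.055592699603531345
```

```bash

python3 -m creep '[{"grip":0.7,"delta_pos":[0.3,0.02,0],"rotation":[0,0,-0.09]},{"grip":0.7,"delta_pos":[0.6,0.05,0],"rotation":[0,0,-0.18]},{"grip":0.7,"delta_pos":[1,0.05,0],"rotation":[0,0,-0.27]},{"grip":0.7,"delta_pos":[1,0.05,0],"rotation":[0,0,-0.36]},{"grip":0.7,"delta_pos":[1,0.05,0],"rotation":[0,0,-0.45]}]'
python3 -m creep '[{"grip":0.7,"delta_pos":[0.15,0.14,0],"rotation":[0,0,-0.09]},{"grip":0.7,"delta_pos":[0.15,0.14,0],"rotation":[0,0,-0.18]},{"grip":0.7,"delta_pos":[0.15,0.14,0],"rotation":[0,0,-0.27]},{"grip":0.7,"delta_pos":[0.15,0.14,0],"rotation":[0,0,-0.36]},{"grip":0.7,"delta_pos":[0.15,0.14,0],"rotation":[0,0,-0.45]}]'
python3 -m creep '[{"grip":0.7,"delta_pos":[0,0,0.2],"rotation":[0,0,-0.08]},{"grip":0.7,"delta_pos":[0,0,0.5],"rotation":[0,0,-0.11]},{"grip":0.7,"delta_pos":[0,0,0.8],"rotation":[0,0,-0.11]},{"grip":0.7,"delta_pos":[0,0,0.8],"rotation":[0,0,-0.11]},{"grip":0.7,"delta_pos":[0,0,0.8],"rotation":[0,0,-0.11]}]'
python3 -c "
from h import *
o=ctrl.get_obs();print(o['tool_pos'],o['orientation'],o['opening'],o['joint_pos'].round(1))
ps=np.radians(o['orientation'][2]);d=np.array([.4543,.1557])-o['tool_pos'][:2]
print(d@[np.cos(ps),np.sin(ps)],d@[np.sin(ps),-np.cos(ps)])"
```

```text
clock: 10.1
tool_pos: [0.4407, 0.1685, 0.2422]
orientation: [180.0, 0.0, -5.6]
force: [0.3, -0.1, 0.2]
opening: 0.0534
gripper_force: 0.0
clock: 10.6
tool_pos: [0.4536, 0.154, 0.2423]
orientation: [180.0, 0.0, 35.0]
force: [1.1, 0.1, -0.9]
opening: 0.0266
gripper_force: 0.0
clock: 11.1
tool_pos: [0.4537, 0.1542, 0.1629]
orientation: [180.0, 0.1, 44.5]
force: [-0.2, 0.4, -0.1]
opening: 0.0262
gripper_force: 0.0
[0.453704   0.15422538 0.16289213] [1.79974467e+02 6.69997518e-02 4.44869170e+01] 0.02623020541878662 [ 42.4   6.5 -30.3   0.  -53.3  92.1]
0.0014585220028582341 -0.0006343626900305803
```

```bash

python3 -m creep '[{"grip":0.7,"delta_pos":[0.015,-0.006,0.3],"rotation":[0,0,0]},{"grip":0.7,"delta_pos":[0.015,-0.006,0.6],"rotation":[0,0,0]},{"grip":0.7,"delta_pos":[0.015,-0.006,0.8],"rotation":[0,0,0]},{"grip":0.7,"delta_pos":[0.015,-0.006,1],"rotation":[0,0,0]},{"grip":0.7,"delta_pos":[0.015,-0.006,1],"rotation":[0,0,0]}]'
python3 -m creep '[{"grip":1,"delta_pos":[0,0,0],"rotation":[0,0,0]},{"grip":1,"delta_pos":[0,0,0],"rotation":[0,0,0]},{"grip":1,"delta_pos":[0,0,0],"rotation":[0,0,0]},{"grip":1,"delta_pos":[0,0,0],"rotation":[0,0,0]},{"grip":1,"delta_pos":[0,0,0],"rotation":[0,0,0]}]'
```

```text
clock: 11.6
tool_pos: [0.454, 0.1558, 0.0621]
orientation: [-180.0, 0.1, 44.5]
force: [-0.4, 0.5, 0.6]
opening: 0.0265
gripper_force: 0.0
clock: 12.1
tool_pos: [0.4551, 0.1568, 0.0641]
orientation: [180.0, -0.2, 44.5]
force: [0.3, 0.5, 7.6]
opening: 0.0128
gripper_force: 27.9
```

```bash

python3 -m creep '[{"grip":1,"delta_pos":[0,0,-0.3],"rotation":[0,0,0]},{"grip":1,"delta_pos":[0,0,-0.6],"rotation":[0,0,0]},{"grip":1,"delta_pos":[0,0,-1],"rotation":[0,0,0]},{"grip":1,"delta_pos":[0,0,-1],"rotation":[0,0,0]}]'
python3 -m creep '[{"grip":1,"delta_pos":[0,0,-0.1],"rotation":[0,0,0.07]},{"grip":1,"delta_pos":[0,0,-0.2],"rotation":[0,0,0.15]},{"grip":1,"delta_pos":[0,0,-0.2],"rotation":[0,0,0.23]},{"grip":1,"delta_pos":[0,0,-0.2],"rotation":[0,0,0.31]},{"grip":1,"delta_pos":[0,0,-0.2],"rotation":[0,0,0.4]}]'
python3 -m creep '[{"grip":1,"delta_pos":[0,0,0],"rotation":[0,0,0.08]},{"grip":1,"delta_pos":[0,0,0],"rotation":[0,0,0.16]},{"grip":1,"delta_pos":[0,0,0],"rotation":[0,0,0.24]},{"grip":1,"delta_pos":[0,0,0],"rotation":[0,0,0.32]},{"grip":1,"delta_pos":[0,0,0],"rotation":[0,0,0.4]}]'
python3 -m creep '[{"grip":1,"delta_pos":[0,0,0],"rotation":[0,0,0.08]},{"grip":1,"delta_pos":[0,0,0],"rotation":[0,0,0.16]},{"grip":1,"delta_pos":[0,0,0],"rotation":[0,0,0.24]},{"grip":1,"delta_pos":[0,0,0],"rotation":[0,0,0.32]},{"grip":1,"delta_pos":[0,0,0],"rotation":[0,0,0.4]}]'
python3 -m creep '[{"grip":1,"delta_pos":[0,0,0],"rotation":[0,0,0.08]},{"grip":1,"delta_pos":[0,0,0],"rotation":[0,0,0.16]},{"grip":1,"delta_pos":[0,0,0],"rotation":[0,0,0.24]},{"grip":1,"delta_pos":[0,0,0],"rotation":[0,0,0.31]},{"grip":1,"delta_pos":[0,0,0],"rotation":[0,0,0.374]}]'
python3 -m creep '[{"grip":1,"delta_pos":[0,0,0],"rotation":[0,0,0]},{"grip":1,"delta_pos":[0,0,0],"rotation":[0,0,0]}]'
cat > go.py <<'E'
import sys
from h import *
o=ctrl.get_obs();ps=np.radians(o['orientation'][2]);t=np.array([float(a) for a in sys.argv[1:3]])
d=t-o['tool_pos'][:2];print('dx,dy cm/10',(10*d@[np.cos(ps),np.sin(ps)]).round(3),(10*d@[np.sin(ps),-np.cos(ps)]).round(3),o['joint_pos'].round(0))
E
python3 go.py .5633 .1216
```

```text
clock: 12.5
tool_pos: [0.4565, 0.1577, 0.168]
orientation: [179.9, -0.5, 44.5]
force: [-0.6, 0.6, -2.5]
opening: 0.0131
gripper_force: 28.8
clock: 13.0
tool_pos: [0.4535, 0.1559, 0.1824]
orientation: [-180.0, 0.0, 8.1]
force: [0.0, -0.4, -1.3]
opening: 0.0128
gripper_force: 28.8
clock: 13.5
tool_pos: [0.4535, 0.1558, 0.1822]
orientation: [180.0, 0.0, -27.9]
force: [-0.3, 0.2, -1.5]
opening: 0.0129
gripper_force: 28.8
clock: 14.0
tool_pos: [0.4534, 0.1558, 0.1823]
orientation: [180.0, 0.0, -63.9]
force: [0.1, -0.4, -2.1]
opening: 0.0126
gripper_force: 28.8
clock: 14.5
tool_pos: [0.4535, 0.1558, 0.1823]
orientation: [180.0, -0.0, -97.5]
force: [-0.4, 1.2, -2.5]
opening: 0.0126
gripper_force: 28.8
clock: 14.7
tool_pos: [0.4537, 0.1559, 0.1824]
orientation: [180.0, -0.0, -97.1]
force: [0.3, 0.3, -1.8]
opening: 0.0125
gripper_force: 28.8
dx,dy cm/10 0.206 -1.13 [ 43.   5. -29.  -0. -56. -50.]
```

```bash

python3 -m creep '[{"grip":1,"delta_pos":[0.1,-0.3,0],"rotation":[0,0,0]},{"grip":1,"delta_pos":[0.2,-0.7,0],"rotation":[0,0,0]},{"grip":1,"delta_pos":[0.206,-1,0],"rotation":[0,0,0]},{"grip":1,"delta_pos":[0.206,-1,0],"rotation":[0,0,0]}]'
python3 -m creep '[{"grip":1,"delta_pos":[0,-0.13,0],"rotation":[0,0,0]},{"grip":1,"delta_pos":[0,-0.13,0.3],"rotation":[0,0,0]},{"grip":1,"delta_pos":[0,-0.13,0.3],"rotation":[0,0,0]},{"grip":1,"delta_pos":[0,-0.13,0.3],"rotation":[0,0,0]}]'
python3 go.py .5633 .1216
python3 - <<'E'
from h import *
s=snap('side','s4');cv2.imwrite('pics/s4c.png',cv2.resize(s['color'][115:305,185:455,::-1],(783,551),interpolation=cv2.INTER_CUBIC))
E
```

```text
clock: 15.1
tool_pos: [0.5536, 0.1224, 0.1819]
orientation: [-180.0, -0.0, -97.2]
force: [-0.8, 0.6, -3.1]
opening: 0.0124
gripper_force: 28.8
clock: 15.5
tool_pos: [0.563, 0.1212, 0.1525]
orientation: [179.9, -0.1, -97.2]
force: [0.4, -0.3, -1.7]
opening: 0.0127
gripper_force: 28.8
dx,dy cm/10 -0.004 -0.003 [ 32.  16. -19.   0. -55. -39.]
```

View pics/s4c.png

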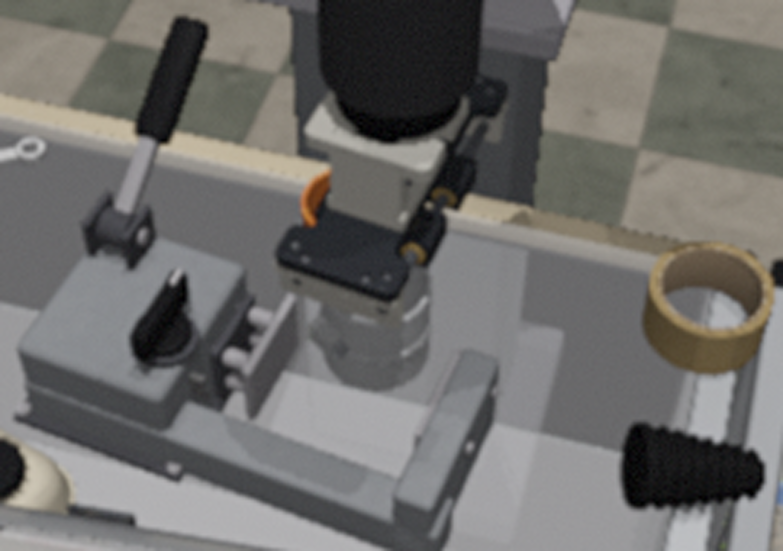

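The sleeve hangs upright between the jaws, clear of the plate and anvil, with the ears to the +x/-y side. The ram is home. I'll lower it now.

```bash

python3 -m creep '[{"grip":1,"delta_pos":[0,0,0.3],"rotation":[0,0,0]},{"grip":1,"delta_pos":[0,0,0.55],"rotation":[0,0,0]},{"grip":1,"delta_pos":[0,0,0.75],"rotation":[0,0,0]},{"grip":1,"delta_pos":[0,0,0.85],"rotation":[0,0,0]},{"grip":1,"delta_pos":[0,0,0.85],"rotation":[0,0,0]}]'
python3 -m creep '[{"grip":1,"delta_pos":[0,0,0.02],"rotation":[0,0,0]},{"grip":1,"delta_pos":[0,0,0.03],"rotation":[0,0,0]},{"grip":1,"delta_pos":[0,0,0.04],"rotation":[0,0,0]}]'
```

```text
clock: 16.05
tool_pos: [0.5633, 0.1214, 0.0674]
orientation: [180.0, -0.0, -97.2]
force: [-0.1, -0.0, -1.7]
opening: 0.013
gripper_force: 28.8
clock: 16.35
tool_pos: [0.5641, 0.1217, 0.0646]
orientation: [-179.9, 0.1, -97.2]
force: [-0.1, -0.2, -2.1]
opening: 0.0125
gripper_force: 28.8
```

```bash

python3 -m creep '[{"grip":1,"delta_pos":[0,0,0.01],"rotation":[0,0,0]},{"grip":1,"delta_pos":[0,0,0.01],"rotation":[0,0,0]},{"grip":1,"delta_pos":[0,0,0.01],"rotation":[0,0,0]}]'
python3 -m creep '[{"grip":1,"delta_pos":[0,0,0.01],"rotation":[0,0,0]},{"grip":1,"delta_pos":[0,0,0.01],"rotation":[0,0,0]},{"grip":1,"delta_pos":[0,0,0.01],"rotation":[0,0,0]}]'
```

```text
clock: 16.65
tool_pos: [0.564, 0.1218, 0.0642]
orientation: [-179.9, 0.1, -97.2]
force: [-4.4, 1.0, 7.0]
opening: 0.013
gripper_force: 29.0
clock: 16.95
tool_pos: [0.564, 0.1218, 0.0641]
orientation: [-179.9, 0.1, -97.2]
force: [-7.2, 1.2, 16.7]
opening: 0.0128
gripper_force: 29.1
```

```bash

python3 -m creep '[{"grip":0.7,"delta_pos":[0,0,-0.02],"rotation":[0,0,0]},{"grip":0.7,"delta_pos":[0,0,-0.02],"rotation":[0,0,0]},{"grip":0.7,"delta_pos":[0,0,-0.02],"rotation":[0,0,0]},{"grip":0.7,"delta_pos":[0,0,-0.02],"rotation":[0,0,0]},{"grip":0.7,"delta_pos":[0,0,-0.02],"rotation":[0,0,0]}]'
python3 -m creep '[{"grip":0.7,"delta_pos":[0,0,-0.2],"rotation":[0,0,0]},{"grip":0.7,"delta_pos":[0,0,-0.5],"rotation":[0,0,0]},{"grip":0.7,"delta_pos":[0,0,-1],"rotation":[0,0,0]},{"grip":0.7,"delta_pos":[0,0,-1],"rotation":[0,0,0]}]'
python3 -m creep '[{"grip":1,"delta_pos":[0,0,-0.4],"rotation":[0,0,0]},{"grip":1,"delta_pos":[0,0,-0.8],"rotation":[0,0,0]},{"grip":1,"delta_pos":[0,0,-0.8],"rotation":[0,0,0]}]'
python3 go.py .449 -.0730
python3 - <<'E'
from h import *
import fit
p=[.5888,.0478,-.125]
for th in(.6,.4,.2,.0,-.1,-.14):
    # contact point on handle top: 125 along, 9 up normal
    q=(-18-125*np.cos(th)-9*np.sin(th),-135,105+125*np.sin(th)+9*np.cos(th));print(th,fit.W(p,q).round(4))
s=snap('wrist','w5');cv2.imwrite('pics/w5.png',s['color'][:,:,::-1])
E
```

```text
clock: 17.45
tool_pos: [0.5635, 0.1213, 0.0634]
orientation: [180.0, -0.0, -97.2]
force: [0.7, -0.4, 0.1]
opening: 0.0262
gripper_force: 0.0
clock: 17.85
tool_pos: [0.5671, 0.1227, 0.1701]
orientation: [-179.5, 0.3, -97.2]
force: [0.7, 0.1, 0.2]
opening: 0.0262
gripper_force: 0.0
clock: 18.15
tool_pos: [0.5663, 0.1222, 0.2495]
orientation: [-179.5, 0.2, -97.2]
force: [0.3, 0.8, -1.5]
opening: 0.0078
gripper_force: 0.0
dx,dy cm/10 2.084 0.92 [ 32.  11. -12.   0. -66. -39.]
0.6 [ 0.4467 -0.0704  0.183 ]
0.4 [ 0.4364 -0.0691  0.162 ]
0.2 [ 0.4308 -0.0684  0.1387]
0.0 [ 0.4301 -0.0683  0.114 ]
-0.1 [ 0.4316 -0.0685  0.1015]
-0.14 [ 0.4325 -0.0686  0.0965]
```

View pics/w5.png

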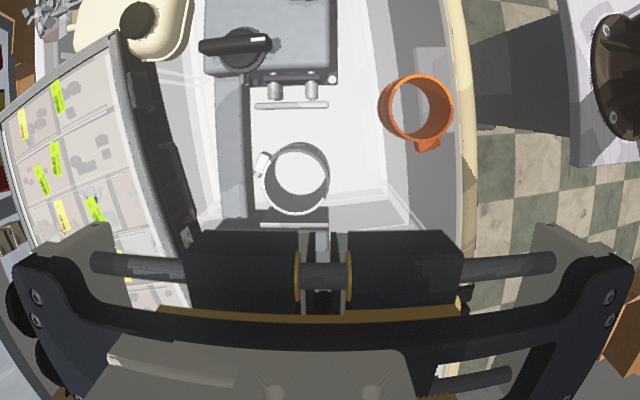

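The sleeve stands free between the jaws, centred near (297,178). The plate is home, and the knob is at rest along clamp x. Next I'll move over to the lever.

```bash

python3 -m creep '[{"grip":1,"delta_pos":[0.4,0.2,0],"rotation":[0,0,0]},{"grip":1,"delta_pos":[0.8,0.4,0],"rotation":[0,0,0]},{"grip":1,"delta_pos":[1,0.5,0],"rotation":[0,0,0]}]'
python3 -m creep '[{"grip":1,"delta_pos":[0.4,0.2,0],"rotation":[0,0,-0.08]},{"grip":1,"delta_pos":[0.8,0.4,0],"rotation":[0,0,-0.17]},{"grip":1,"delta_pos":[1,0.5,0],"rotation":[0,0,-0.26]},{"grip":1,"delta_pos":[1,0.5,0],"rotation":[0,0,-0.35]},{"grip":1,"delta_pos":[1,0.5,0],"rotation":[0,0,-0.44]}]'
python3 -m creep '[{"grip":1,"delta_pos":[0,0,0],"rotation":[0,0,-0.09]},{"grip":1,"delta_pos":[0,0,0],"rotation":[0,0,-0.18]},{"grip":1,"delta_pos":[0,0,0],"rotation":[0,0,-0.27]},{"grip":1,"delta_pos":[0,0,0],"rotation":[0,0,-0.36]},{"grip":1,"delta_pos":[0,0,0],"rotation":[0,0,-0.45]}]'
python3 -m creep '[{"grip":1,"delta_pos":[0,0,0],"rotation":[0,0,-0.08]},{"grip":1,"delta_pos":[0,0,0],"rotation":[0,0,-0.11]},{"grip":1,"delta_pos":[0,0,0],"rotation":[0,0,-0.11]},{"grip":1,"delta_pos":[0,0,0],"rotation":[0,0,-0.11]}]'
python3 go.py .440 -.0695
```

```text
clock: 18.5
tool_pos: [0.4989, 0.0264, 0.2424]
orientation: [179.9, -0.0, -97.3]
force: [0.7, 1.0, 0.3]
opening: 0.0004
gripper_force: 0.0
clock: 19.0
tool_pos: [0.4385, -0.0652, 0.2431]
orientation: [-180.0, 0.0, -57.4]
force: [-0.3, 0.2, -0.2]
opening: 0.0004
gripper_force: 0.0
clock: 19.5
tool_pos: [0.4389, -0.0645, 0.2428]
orientation: [180.0, 0.0, -16.8]
force: [0.3, -0.4, -0.1]
opening: 0.0004
gripper_force: 0.0
clock: 19.9
tool_pos: [0.439, -0.0645, 0.2431]
orientation: [180.0, 0.0, -7.3]
force: [1.2, 0.1, -0.6]
opening: 0.0002
gripper_force: 0.0
dx,dy cm/10 0.016 0.049 [ 17.  -2. -27.  -0. -64.  65.]
```

```bash

python3 -m creep '[{"grip":1,"delta_pos":[0,0.05,0.2],"rotation":[0,0,0]},{"grip":1,"delta_pos":[0,0.05,0.4],"rotation":[0,0,0]},{"grip":1,"delta_pos":[0,0.05,0.6],"rotation":[0,0,0]},{"grip":1,"delta_pos":[0,0.05,0.8],"rotation":[0,0,0]},{"grip":1,"delta_pos":[0,0.05,1],"rotation":[0,0,0]}]'
python3 -m creep '[{"grip":1,"delta_pos":[0,0,0.1],"rotation":[0,0,0]},{"grip":1,"delta_pos":[0,0,0.19],"rotation":[0,0,0]},{"grip":1,"delta_pos":[0,0,0.19],"rotation":[0,0,0]},{"grip":1,"delta_pos":[0,0,0.19],"rotation":[0,0,0]}]'
```

```text
clock: 20.4
tool_pos: [0.4381, -0.0697, 0.1433]
orientation: [180.0, 0.0, -7.3]
force: [-5.1, 1.1, 9.8]
opening: 0.0003
gripper_force: 4.5
clock: 20.8
tool_pos: [0.4372, -0.0696, 0.1246]
orientation: [180.0, 0.1, -7.3]
force: [-6.9, 1.8, 11.4]
opening: 0.0006
gripper_force: 5.8
```

```bash

python3 -m creep '[{"grip":1,"delta_pos":[0,0,0.03],"rotation":[0,0,0]},{"grip":1,"delta_pos":[0,0,0.03],"rotation":[0,0,0]}]'
python3 -m creep '[{"grip":1,"delta_pos":[0,0,-0.25],"rotation":[0,0,0]},{"grip":1,"delta_pos":[0,0,-0.5],"rotation":[0,0,0]},{"grip":1,"delta_pos":[0,0,-0.75],"rotation":[0,0,0]},{"grip":1,"delta_pos":[0,0,-1],"rotation":[0,0,0]},{"grip":1,"delta_pos":[0,0,-1],"rotation":[0,0,0]}]'
python3 -m creep '[{"grip":1,"delta_pos":[0,0,-0.1],"rotation":[0,0,0]},{"grip":1,"delta_pos":[0,0,-0.1],"rotation":[0,0,0]},{"grip":1,"delta_pos":[0,0,-0.1],"rotation":[0,0,0]}]'
python3 - <<'E'
from h import *
s=snap('side','s6');a=cv2.imread('pics/side0.png').astype(int);b=s['color'][:,:,::-1].astype(int)
# handle visible dark pixels near its rest place
print([(int((x[115:165,230:260].max(2)<50).sum())) for x in(a,b)])
E
```

```text
clock: 21.0
tool_pos: [0.4373, -0.0696, 0.1235]
orientation: [179.9, 0.1, -7.3]
force: [-17.4, 5.6, 36.4]
opening: 0.0003
gripper_force: 19.2
clock: 21.5
tool_pos: [0.4406, -0.0692, 0.225]
orientation: [-179.9, -0.4, -7.3]
force: [-0.1, -0.4, -0.2]
opening: 0.0002
gripper_force: 0.2
clock: 21.8
tool_pos: [0.4382, -0.0694, 0.231]
orientation: [180.0, 0.1, -7.3]
force: [1.0, -0.6, 0.2]
opening: 0.0006
gripper_force: 0.0
[540, 542]
```

```bash

python3 -m creep '[{"grip":1,"delta_pos":[0,0,0.3],"rotation":[0,0,0]},{"grip":1,"delta_pos":[0,0,0.55],"rotation":[0,0,0]},{"grip":1,"delta_pos":[0,0,0.8],"rotation":[0,0,0]},{"grip":1,"delta_pos":[0,0,1],"rotation":[0,0,0]}]' | grep -E "tool_pos|force:"
python3 -m creep '[{"grip":1,"delta_pos":[0,0,0.09],"rotation":[0,0,0]},{"grip":1,"delta_pos":[0,0,0.09],"rotation":[0,0,0]},{"grip":1,"delta_pos":[0,0,0.09],"rotation":[0,0,0]}]' | grep -E "tool_pos|force:"
python3 -m creep '[{"grip":1,"delta_pos":[0,0,-0.3],"rotation":[0,0,0]},{"grip":1,"delta_pos":[0,0,-0.6],"rotation":[0,0,0]},{"grip":1,"delta_pos":[0,0,-1],"rotation":[0,0,0]},{"grip":1,"delta_pos":[0,0,-1],"rotation":[0,0,0]}]' | grep -E "tool_pos|force:"
python3 -m creep '[{"grip":1,"delta_pos":[0,0,-0.09],"rotation":[0,0,0]},{"grip":1,"delta_pos":[0,0,-0.09],"rotation":[0,0,0]},{"grip":1,"delta_pos":[0,0,-0.09],"rotation":[0,0,0]},{"grip":1,"delta_pos":[0,0,-0.09],"rotation":[0,0,0]}]' | grep -E "tool_pos|force:"
python3 -m creep '[{"grip":1,"delta_pos":[0,0,0.3],"rotation":[0,0,0]},{"grip":1,"delta_pos":[0,0,0.55],"rotation":[0,0,0]},{"grip":1,"delta_pos":[0,0,0.8],"rotation":[0,0,0]},{"grip":1,"delta_pos":[0,0,1],"rotation":[0,0,0]}]' | grep -E "tool_pos|force:"
python3 -m creep '[{"grip":1,"delta_pos":[0,0,0.09],"rotation":[0,0,0]},{"grip":1,"delta_pos":[0,0,0.09],"rotation":[0,0,0]},{"grip":1,"delta_pos":[0,0,0.09],"rotation":[0,0,0]}]' | grep -E "tool_pos|force:"
python3 -m creep '[{"grip":1,"delta_pos":[0,0,-0.3],"rotation":[0,0,0]},{"grip":1,"delta_pos":[0,0,-0.6],"rotation":[0,0,0]},{"grip":1,"delta_pos":[0,0,-1],"rotation":[0,0,0]},{"grip":1,"delta_pos":[0,0,-1],"rotation":[0,0,0]}]' | grep -E "tool_pos|force:"
python3 -m creep '[{"grip":1,"delta_pos":[0,0,-0.09],"rotation":[0,0,0]},{"grip":1,"delta_pos":[0,0,-0.09],"rotation":[0,0,0]},{"grip":1,"delta_pos":[0,0,-0.09],"rotation":[0,0,0]},{"grip":1,"delta_pos":[0,0,-0.09],"rotation":[0,0,0]}]' | grep -E "tool_pos|force:"
```

```text
tool_pos: [0.4367, -0.0697, 0.1301]
force: [-8.5, 3.6, 11.9]
gripper_force: 6.6
tool_pos: [0.4368, -0.0697, 0.1237]
force: [-15.4, 4.9, 31.2]
gripper_force: 16.7
tool_pos: [0.4412, -0.0692, 0.2271]
force: [1.7, -0.8, -0.8]
gripper_force: 0.0
tool_pos: [0.438, -0.0695, 0.2306]
force: [-0.7, -0.4, 0.2]
gripper_force: 0.0
tool_pos: [0.4367, -0.0698, 0.1301]
force: [-7.8, 2.7, 13.3]
gripper_force: 6.7
tool_pos: [0.4369, -0.0697, 0.1237]
force: [-15.1, 5.7, 32.1]
gripper_force: 16.6
tool_pos: [0.4412, -0.0692, 0.2271]
force: [1.0, 0.0, -0.5]
gripper_force: 0.0
tool_pos: [0.4379, -0.0695, 0.2305]
force: [-0.1, 0.0, -0.6]
gripper_force: 0.0
```

Each stroke reaches the stop and is consistent with the last. I'll do two more, plus one idle stroke as insurance.

```bash

python3 -c "from h import *; snap('side','s7')"
python3 -m creep '[{"grip":1,"delta_pos":[0,0,0.3],"rotation":[0,0,0]},{"grip":1,"delta_pos":[0,0,0.55],"rotation":[0,0,0]},{"grip":1,"delta_pos":[0,0,0.8],"rotation":[0,0,0]},{"grip":1,"delta_pos":[0,0,1],"rotation":[0,0,0]}]' | grep -E "tool_pos|force:"
python3 -m creep '[{"grip":1,"delta_pos":[0,0,0.09],"rotation":[0,0,0]},{"grip":1,"delta_pos":[0,0,0.09],"rotation":[0,0,0]},{"grip":1,"delta_pos":[0,0,0.09],"rotation":[0,0,0]}]' | grep -E "tool_pos|force:"
python3 -m creep '[{"grip":1,"delta_pos":[0,0,-0.3],"rotation":[0,0,0]},{"grip":1,"delta_pos":[0,0,-0.6],"rotation":[0,0,0]},{"grip":1,"delta_pos":[0,0,-1],"rotation":[0,0,0]},{"grip":1,"delta_pos":[0,0,-1],"rotation":[0,0,0]}]' | grep -E "tool_pos"
python3 -m creep '[{"grip":1,"delta_pos":[0,0,-0.09],"rotation":[0,0,0]},{"grip":1,"delta_pos":[0,0,-0.09],"rotation":[0,0,0]},{"grip":1,"delta_pos":[0,0,-0.09],"rotation":[0,0,0]},{"grip":1,"delta_pos":[0,0,-0.09],"rotation":[0,0,0]}]' | grep -E "tool_pos"
python3 -c "from h import *; snap('side','s8')"
python3 -m creep '[{"grip":1,"delta_pos":[0,0,0.3],"rotation":[0,0,0]},{"grip":1,"delta_pos":[0,0,0.55],"rotation":[0,0,0]},{"grip":1,"delta_pos":[0,0,0.8],"rotation":[0,0,0]},{"grip":1,"delta_pos":[0,0,1],"rotation":[0,0,0]}]' | grep -E "tool_pos|force:"
python3 -m creep '[{"grip":1,"delta_pos":[0,0,0.09],"rotation":[0,0,0]},{"grip":1,"delta_pos":[0,0,0.09],"rotation":[0,0,0]},{"grip":1,"delta_pos":[0,0,0.09],"rotation":[0,0,0]}]' | grep -E "tool_pos|force:"
python3 -m creep '[{"grip":1,"delta_pos":[0,0,-0.3],"rotation":[0,0,0]},{"grip":1,"delta_pos":[0,0,-0.6],"rotation":[0,0,0]},{"grip":1,"delta_pos":[0,0,-1],"rotation":[0,0,0]},{"grip":1,"delta_pos":[0,0,-1],"rotation":[0,0,0]}]' | grep -E "tool_pos"
python3 -m creep '[{"grip":1,"delta_pos":[0,0,-0.09],"rotation":[0,0,0]},{"grip":1,"delta_pos":[0,0,-0.09],"rotation":[0,0,0]},{"grip":1,"delta_pos":[0,0,-0.09],"rotation":[0,0,0]},{"grip":1,"delta_pos":[0,0,-0.09],"rotation":[0,0,0]}]' | grep -E "tool_pos"
python3 -c "from h import *; snap('side','s9')"
python3 -m creep '[{"grip":1,"delta_pos":[0,0,0.3],"rotation":[0,0,0]},{"grip":1,"delta_pos":[0,0,0.55],"rotation":[0,0,0]},{"grip":1,"delta_pos":[0,0,0.8],"rotation":[0,0,0]},{"grip":1,"delta_pos":[0,0,1],"rotation":[0,0,0]}]' | grep -E "tool_pos|force:"
python3 -m creep '[{"grip":1,"delta_pos":[0,0,0.09],"rotation":[0,0,0]},{"grip":1,"delta_pos":[0,0,0.09],"rotation":[0,0,0]},{"grip":1,"delta_pos":[0,0,0.09],"rotation":[0,0,0]}]' | grep -E "tool_pos|force:"
python3 -m creep '[{"grip":1,"delta_pos":[0,0,-0.3],"rotation":[0,0,0]},{"grip":1,"delta_pos":[0,0,-0.6],"rotation":[0,0,0]},{"grip":1,"delta_pos":[0,0,-1],"rotation":[0,0,0]},{"grip":1,"delta_pos":[0,0,-1],"rotation":[0,0,0]}]' | grep -E "tool_pos"
python3 -m creep '[{"grip":1,"delta_pos":[0,0,-0.3],"rotation":[0,0,0]},{"grip":1,"delta_pos":[0,0,-0.3],"rotation":[0,0,0]},{"grip":1,"delta_pos":[0,0,-0.3],"rotation":[0,0,0]},{"grip":1,"delta_pos":[0,0,-0.3],"rotation":[0,0,0]}]' 
python3 - <<'E'
from h import *
snap('side','s10')
im={k:cv2.imread(f'pics/{k}.png').astype(np.float32) for k in('s6','s7','s8','s9','s10')}
ks=list(im)
for a,b in zip(ks,ks[1:]):
    d=np.abs(im[a]-im[b]).max(2)[195:280,255:375];d=(d>40);print(a,b,d.sum(),np.argwhere(d).mean(0)+[195,255] if d.sum() else '')
E
```

```text
tool_pos: [0.4368, -0.0697, 0.1303]
force: [-8.2, 2.0, 13.6]
gripper_force: 7.1
tool_pos: [0.4369, -0.0697, 0.1237]
force: [-15.8, 5.6, 31.2]
gripper_force: 16.1
tool_pos: [0.4414, -0.0692, 0.2273]
tool_pos: [0.438, -0.0695, 0.2306]
tool_pos: [0.4368, -0.0697, 0.1303]
force: [-7.6, 3.5, 13.3]
gripper_force: 6.9
tool_pos: [0.4369, -0.0697, 0.1237]
force: [-15.6, 5.0, 31.3]
gripper_force: 16.3
tool_pos: [0.4414, -0.0692, 0.2274]
tool_pos: [0.4379, -0.0695, 0.2306]
tool_pos: [0.4368, -0.0697, 0.1302]
force: [-8.3, 3.5, 13.3]
gripper_force: 6.9
tool_pos: [0.4369, -0.0697, 0.1237]
force: [-16.0, 5.4, 31.3]
gripper_force: 16.4
tool_pos: [0.4414, -0.0692, 0.2274]
clock: 29.5
tool_pos: [0.4379, -0.0695, 0.2515]
orientation: [180.0, 0.1, -7.2]
force: [-0.4, -0.2, 0.7]
opening: 0.0003
gripper_force: 0.0
s6 s7 705 [240.98014184 281.94042553]
s7 s8 711 [243.57946554 292.66244726]
s8 s9 293 [241.62116041 286.37542662]
s9 s10 0
```

```bash
python3 -c "
from plant import ctrl
print(ctrl.close_job())"
```

```text
the job is handed in; nothing more can be done
None
```

The job is handed in and no verdict came back: I turned the knob to its stop and let it return, stood the sleeve between the jaws, and pumped the ram out until a sixth stroke moved nothing, but I had no pictures left to view the final clamped sleeve.

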